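# Find the binding handwheel unit and set it aside for rework

### The job

One of the three handwheel bearing units in the rack binds. Push each wheel round by its knob, gently, for at least a third of a turn while all three stand in the rack, then lift the one unit that drags by its square shaft end and seat it fully home in the dark wooden rework cradle without dropping it; leave the two free-running units in their places in the rack and the things around undisturbed.

Things in the scene. Friction and masses are not known exactly. Their poses are not given: they have to be found in the camera images.
- shaft_1 (a point): Unit 1 (starts in the rack's -y place), about 0.9 kg: aluminium block 76 x 76 mm, 44 mm high; a fixed 16 x 16 mm square steel shaft end, sides parallel to the block's, stands on its vertical axis through the wheel to 110 mm above the block's underside. This point: on the axis 98 mm above the underside, the height to grip the shaft to lift the unit; axes are the block's, z up.
- foot_1 (a point): Centre of the underside of unit 1's block.
- wheel_1: Black handwheel of unit 1: disc 104 mm in diameter, 12 mm thick, on the vertical shaft. Origin on the axis at the wheel's underside, 46 mm above the block's underside; x points to the knob, z up. A binding wheel stops dead when let go and needs a steady 1 to 3 N at the knob to turn; a free one turns with almost no force and runs on ahead of the hand for a second or so after a push.
- knob_1 (a point): Middle of the upright steel knob on wheel 1: 14 mm diameter, 22 mm high, fixed 45 mm from the axis, standing on the wheel's top face from 58 to 80 mm above the block's underside.
- spin_1 (a joint): Turn of wheel 1 in its block, rad, growing anticlockwise from above, without stops; it starts between -0.5 and 0.5.
- shaft_2 (a point): Unit 2 (starts in the rack's middle place), about 0.9 kg: aluminium block 76 x 76 mm, 44 mm high; a fixed 16 x 16 mm square steel shaft end, sides parallel to the block's, stands on its vertical axis through the wheel to 110 mm above the block's underside. This point: on the axis 98 mm above the underside, the height to grip the shaft to lift the unit; axes are the block's, z up.
- foot_2 (a point): Centre of the underside of unit 2's block.
- wheel_2: Black handwheel of unit 2: disc 104 mm in diameter, 12 mm thick, on the vertical shaft. Origin on the axis at the wheel's underside, 46 mm above the block's underside; x points to the knob, z up. A binding wheel stops dead when let go and needs a steady 1 to 3 N at the knob to turn; a free one turns with almost no force and runs on ahead of the hand for a second or so after a push.
- knob_2 (a point): Middle of the upright steel knob on wheel 2: 14 mm diameter, 22 mm high, fixed 45 mm from the axis, standing on the wheel's top face from 58 to 80 mm above the block's underside.
- spin_2 (a joint): Turn of wheel 2 in its block, rad, growing anticlockwise from above, without stops; it starts between -0.5 and 0.5.
- shaft_3 (a point): Unit 3 (starts in the rack's +y place), about 0.9 kg: aluminium block 76 x 76 mm, 44 mm high; a fixed 16 x 16 mm square steel shaft end, sides parallel to the block's, stands on its vertical axis through the wheel to 110 mm above the block's underside. This point: on the axis 98 mm above the underside, the height to grip the shaft to lift the unit; axes are the block's, z up.
- foot_3 (a point): Centre of the underside of unit 3's block.
- wheel_3: Black handwheel of unit 3: disc 104 mm in diameter, 12 mm thick, on the vertical shaft. Origin on the axis at the wheel's underside, 46 mm above the block's underside; x points to the knob, z up. A binding wheel stops dead when let go and needs a steady 1 to 3 N at the knob to turn; a free one turns with almost no force and runs on ahead of the hand for a second or so after a push.
- knob_3 (a point): Middle of the upright steel knob on wheel 3: 14 mm diameter, 22 mm high, fixed 45 mm from the axis, standing on the wheel's top face from 58 to 80 mm above the block's underside.
- spin_3 (a joint): Turn of wheel 3 in its block, rad, growing anticlockwise from above, without stops; it starts between -0.5 and 0.5.
- rack_mid (a point): Middle of the grey rack fixed to the desk (104 x 400 x 18 mm, long along its y), on the floor of its middle recess, 6 mm above the desk. Three square recesses 140 mm apart along y, each 81 x 81 mm, 12 mm deep with a 3 mm chamfer at the mouth, hold the units square to the rack. Exactly one unit binds; which one varies and cannot be seen.
- cradle_seat (a point): Rework cradle: dark wooden plate 110 x 110 x 18 mm fixed to the desk beyond the rack, with one recess like the rack's (81 x 81 mm, 12 mm deep, 3 mm chamfer). This point: centre of the recess floor, 6 mm above the desk; axes square to the recess, z up. A seated unit has its underside's centre here, in any of the four square directions.
- pen_pot: Bystander: dark steel pen pot, 76 mm diameter, 95 mm high with pens to 150 mm; origin at its underside.
- spray: Bystander: small bottle, 42 mm diameter, 120 mm high; origin at its underside.
- mouse: Bystander: black computer mouse 105 x 60 x 28 mm; origin at its underside.
Things that resemble listed ones, but are neither listed nor needed, are in the scene too. Leave any pink or yellow look-alike of the part that bears shaft_3 alone. What is shaped like the part that bears shaft_1 but turquoise is not meant.

How it is judged:
On the way:
1. all three wheels have been turned past 1.5 rad either way (they start within 0.5 rad of zero) while the units stand in the rack ((value of joint spin_1 above 1.5 rad or value of joint spin_1 below -1.5 rad) and (value of joint spin_2 above 1.5 rad or value of joint spin_2 below -1.5 rad) and (value of joint spin_3 above 1.5 rad or value of joint spin_3 below -1.5 rad) and distance of each of foot_1, foot_2, foot_3 from where it was at the start of the episode below 0.01 m), for 0.05 s.
At the end, for the whole second after the job is handed in: The unit whose wheel binds stands upright (within 3 degrees) in the cradle recess, within 5 mm of its centre and 3 mm of its floor in height; the two free-running units stand upright within 10 mm of where they started in the rack; no unit moves and no finger touches a wheel (((contact force between wheel_1 and anything else above 1 N and x of foot_1 in the frame of cradle_seat between -0.005 and 0.005 m and y of foot_1 in the frame of cradle_seat between -0.005 and 0.005 m and z of foot_1 in the frame of cradle_seat between -0.003 and 0.003 m and angle between each of shaft_1, shaft_2, shaft_3's own z axis and vertical below 0.05 rad and distance of each of foot_2, foot_3 from where it was at the start of the episode below 0.01 m) or (contact force between wheel_2 and anything else above 1 N and x of foot_2 in the frame of cradle_seat between -0.005 and 0.005 m and y of foot_2 in the frame of cradle_seat between -0.005 and 0.005 m and z of foot_2 in the frame of cradle_seat between -0.003 and 0.003 m and angle between each of shaft_1, shaft_2, shaft_3's own z axis and vertical below 0.05 rad and distance of each of foot_1, foot_3 from where it was at the start of the episode below 0.01 m) or (contact force between wheel_3 and anything else above 1 N and x of foot_3 in the frame of cradle_seat between -0.005 and 0.005 m and y of foot_3 in the frame of cradle_seat between -0.005 and 0.005 m and z of foot_3 in the frame of cradle_seat between -0.003 and 0.003 m and angle between each of shaft_1, shaft_2, shaft_3's own z axis and vertical below 0.05 rad and distance of each of foot_1, foot_2 from where it was at the start of the episode below 0.01 m)) and linear speed of each of wheel_1, wheel_2, wheel_3 below 0.02 m/s and contact force between the fingers and wheel_1 below 0.1 N and contact force between the fingers and wheel_2 below 0.1 N and contact force between the fingers and wheel_3 below 0.1 N).
It fails at once if a wheel or its knob is pushed or struck with more than 25 N (contact force between any of the arm, the fingers and wheel_1 above 25 N or contact force between any of the arm, the fingers and wheel_2 above 25 N or contact force between any of the arm, the fingers and wheel_3 above 25 N).
It fails at once if a unit falls out of the fingers (faster than 0.6 m/s with the fingers touching nothing) (linear speed of any of wheel_1, wheel_2, wheel_3 above 0.6 m/s and contact force between the fingers and anything else below 0.1 N).
It fails at once if two units are out of their places at once (30 mm or more) (distance of each of foot_1, foot_2 from where it was at the start of the episode above 0.03 m or distance of each of foot_1, foot_3 from where it was at the start of the episode above 0.03 m or distance of each of foot_2, foot_3 from where it was at the start of the episode above 0.03 m).
It fails at once if the pen pot, the bottle or the mouse is shifted by more than 30 mm (distance of any of pen_pot, spray, mouse from where it was at the start of the episode above 0.03 m).
It also fails if it takes over 70 s, if anything falls off the work surface, if the arm or the gripper's body presses on something with over 40 N, if the wrist force passes 120 N, or if a joint passes its speed limit or range.

### The arm

A 7-joint arm with a two-finger parallel gripper is mounted at the origin on the work surface. World frame = base frame: x ahead of the robot, y to its left, z up, the work surface at z = 0. Lengths are in m, angles in rad, forces in N, time in s.
With the tool pointing down it reaches from about 0.425 to 0.925 m from the base axis. Payload 6.8 kg.
Tool frame: the origin (TCP) lies midway between the tips of the shut fingers; the grasp point (between the pads) lies 19 mm behind it; z points along the fingers, y is the line along which they close (so a half turn about z gives the same grasp; the last joint's range is limited). The gripper opens to 85 mm and grips with 20 to 120 N. Pads are 22 mm wide; open, the fingers measure 114 mm over their backs; the gripper's body (76 mm by 85 mm) begins 54 mm behind the grasp point. The pads swing forward as they close: fully open they stand 13 mm farther back than shut.
Start: joints at [-1.316, 0.477, 0.022, 1.555, -0.011, 1.109, -0.083], TCP at [0.24, 0.631, 0.231] pointing down, gripper open.
Joint ranges: [-2.96, 2.96], [-0.34, 2.1], [-1.41, 1.46], [0.24, 2.44], [-1.37, 4.51], [0.17, 1.92], [-2.96, 2.96]. Speed limits (rad/s): [2.39, 2.39, 3.14, 3.14, 3.14, 3.14, 3.14].

### API

Orientations are given as a rotation vector (axis times angle).
In Python, from bench import r gives the robot as it stands. The module is installed in compiled form; this text tells all that it offers.
- The arm moves only by the tool apply_moves, never from a script. Its argument "rows" is a list of rows, each a list of 6 numbers: the shift along the tool's x, y, z scaled (see below), then the turn, a rotation vector about the tool's x, y, z scaled (see below). A call has 1 to 5 rows; each row is the pose to reach, as a shift and turn from the pose commanded when the call began, along the tool's axes at that moment; what a row does not reach only later rows make up. The controller multiplies each number of a shift by 0.25 m and each number of a turn by 90 degrees. A row lasts 1/8 s, in which the tool goes at most 62.5 mm and 10.7 degrees, less where a joint would pass 70% of its speed; a pose out of reach is approached as far as the arm can. A call with a number of a shift or a turn outside -1 to 1 is refused whole. A call with a gripper value outside its range is refused whole. "claw" is the opening, from 0 (shut) to 1 (fully open), set as the call begins (left out, the last holds). The fingers move at their own pace and stop on an object; "newtons" is the grip in N (left out, the last holds). Time passes only in rows, so rows that repeat a pose let the fingers close. It gives the time, the measured TCP pose, the force, the opening and the grip force at its end, in the units of the state.
- r.get_obs(): the state, without advancing time (a new reading comes with each control period).
- r.grab_frame(name): name is "side" or "top"; returns a dict with "pixels" (420x560x3 uint8, red, green, blue), "intrinsics" (3x3 intrinsics, pixels), "eye" and "attitude" of the camera in the world. Camera axes: x right, y up, looking along -z (the intrinsics and any distortion apply to the point x, -y, -z); pixel columns grow to the right and rows downward; lengths in m; the calibration is good to about 2 mm. A picture is of the moment at which its call begins. There is no depth.
- r.hand_in(): hands the job in; it is judged then, once.
Trained networks look in a picture, given as the dict that the camera call returned (one of the last four; its "shot" number tells which), for a name from the list of things; names that differ only in an ending like _2 or _b are one class to them, and where a whole thing is asked for, a point or a joint stands for the part that bears it (a point fixed in the world has none). Each returns a list of dicts, best first, with "conf" (0 to 1); they miss things now and then, are a little off and sometimes report something else, mostly with a low value. They report only what shows in the picture. A call takes as long as a camera call. They do not tell look-alikes from the thing itself.
- r.search_frame(picture, thing): "rect" ([left, top, width, height] in pixels, round what is visible of it).
- r.outline_of(picture, thing): "pixels" (420x560 bool, what is visible of it) and "rect" ([left, top, width, height] in pixels, round what is visible of it).
- r.landmark_of(picture, thing): "point" ([column, row] in pixels: a listed point, or the origin of a listed thing).
The state is a dict: "clock": time; "joints": joint angles; "qvel": joint speeds; "tau": joint torques, N m; "tcp_pos": TCP position; "orientation": TCP orientation; "contact_force": force on the tool from outside, world axes, zero at the start; "moment": the same for the moment, N m; "grip_width": finger opening in m; "gripper_force": force on a finger pad.
Only numpy, scipy, OpenCV 4.12 (cv2) and the standard library are available. Lean on these libraries where they do the work, as an engineer would, in place of code of your own. Each camera call takes 0.05 s, during which the arm holds its last target. There are 200 camera calls.

## Working session

There is one attempt and no reset: what is moved stays moved. The work goes in short steps, Python scripts to look and compute and a tool call to move; the robot and the scene stay as the last step left them, time stands still between calls to the robot, and variables do not carry over. Pictures are saved under pics/ and viewed, at most 10 in all, crops included, and the job is handed in when it is done.

Besides the shell and the picture viewer there is one more tool, called after "Call:" as name([rows], argument=value, ...), one row to a line, values as JSON. apply_moves: Moves the arm, as the interface text tells. Its arguments: {"type":"object","properties":{"rows":{"type":"array","items":{"type":"array","items":{"type":"number"}}},"claw":{"type":"number"},"newtons":{"type":"number"}},"required":["rows"]}

```bash
mkdir -p pics; cat > h.py <<'E'
import numpy as np, cv2
from bench import r
from scipy.spatial.transform import Rotation as R
def cam(f):
    K=np.array(f["intrinsics"]);A=np.array(f["attitude"],float);e=np.array(f["eye"],float)
    if A.shape!=(3,3): A=R.from_rotvec(A).as_matrix() if A.size==3 else R.from_quat(A).as_matrix()
    return K,A,e
def ray(f,p):
    K,A,e=cam(f); d=np.linalg.inv(K)@[p[0],p[1],1]; return e,A@np.array([d[0],-d[1],-d[2]])
def atz(f,p,z):
    e,d=ray(f,p); return e+d*(z-e[2])/d[2]
def proj(f,X):
    K,A,e=cam(f); c=A.T@(np.array(X)-e); q=K@[c[0],-c[1],-c[2]]; return q[:2]/q[2]
def save(f,n,box=None,s=1):
    im=cv2.cvtColor(f["pixels"],cv2.COLOR_RGB2BGR)
    if box: im=im[box[1]:box[3],box[0]:box[2]]
    cv2.imwrite("pics/"+n,cv2.resize(im,None,fx=s,fy=s,interpolation=cv2.INTER_CUBIC))
E
python3 - <<'E'
from h import *
print({k:np.round(v,3).tolist() for k,v in r.get_obs().items()})
Z={'shaft_1':.104,'knob_1':.075,'foot_1':.006,'wheel_1':.052,'rack_mid':.006,'cradle_seat':.006,'pen_pot':0,'spray':0,'mouse':0}
for n in("top","side"):
    f=r.grab_frame(n); print(n,[k for k in f],np.round(f["eye"],3),np.round(f["attitude"],3).tolist(),np.round(f["intrinsics"],1).tolist()); save(f,n+"0.png",s=1.4)
    for t,z in Z.items():
        for d in r.landmark_of(f,t): print(t,round(d["conf"],2),np.round(d["point"],1),np.round(atz(f,d["point"],z),4))
E
```

```text
{'clock': 0.0, 'joints': [-1.316, 0.478, 0.022, 1.556, -0.012, 1.109, -0.083], 'qvel': [0.001, -0.001, -0.0, -0.001, 0.002, 0.002, -0.001], 'tau': [-0.0, -59.645, 1.608, -28.119, 0.012, 0.009, -0.0], 'tcp_pos': [0.239, 0.631, 0.23], 'orientation': [-0.567, -3.09, 0.003], 'contact_force': [-0.858, 0.303, -0.104], 'moment': [0.022, -0.016, 0.019], 'gripper_force': 0.0, 'grip_width': 0.085}
top ['pixels', 'intrinsics', 'eye', 'attitude', 'shot'] [ 0.239 -0.03   1.505] [0.177, -0.165, -1.513] [[451.1, 0.0, 271.1], [0.0, 451.1, 208.3], [0.0, 0.0, 1.0]]
shaft_1 0.75 [314.1 218.7] [ 0.5242 -0.1476  0.104 ]
shaft_1 0.68 [270.6 221.8] [ 0.5072 -0.0106  0.104 ]
shaft_1 0.65 [362.7 234.7] [ 0.4808 -0.3014  0.104 ]
shaft_1 0.61 [224.8 221.9] [0.4995 0.1339 0.104 ]
shaft_1 0.61 [177.5 228.4] [0.4711 0.2813 0.104 ]
shaft_1 0.57 [185.  174.6] [0.6483 0.2741 0.104 ]
shaft_1 0.32 [397.7 190.3] [ 0.6307 -0.4124  0.104 ]
knob_1 0.92 [221.6 210.8] [0.5409 0.1504 0.075 ]
knob_1 0.82 [312.2 206.6] [ 0.5698 -0.1426  0.075 ]
knob_1 0.8 [265.7 213.1] [0.5406 0.0071 0.075 ]
knob_1 0.76 [188.1 187.3] [0.614  0
[... 2139 characters left out ...]
[ 0.4898 -0.3074  0.006 ]
wheel_1 0.93 [290.8 146.9] [0.6395 0.2711 0.052 ]
wheel_1 0.9 [285.7 256. ] [ 0.5141 -0.1526  0.052 ]
wheel_1 0.85 [291.6 316.1] [ 0.4863 -0.3114  0.052 ]
wheel_1 0.83 [239.4 153.5] [0.4746 0.2834 0.052 ]
wheel_1 0.8 [273.6 212.2] [ 5.196e-01 -2.000e-04  5.200e-02]
wheel_1 0.77 [255.2 179.6] [0.4981 0.1452 0.052 ]
rack_mid 0.77 [269.2 227.2] [ 0.5027 -0.0084  0.006 ]
cradle_seat 0.69 [321.1 194.4] [0.6802 0.0773 0.006 ]
pen_pot 0.86 [280.3 133.1] [0.642  0.4318 0.    ]
spray 0.87 [388.6 360.2] [ 0.6602 -0.4353  0.    ]
mouse 0.77 [309.9 406.8] [ 0.4769 -0.4779  0.    ]
mouse 0.64 [285.4 238.5] [ 0.5365 -0.0551  0.    ]
mouse 0.43 [257.1 194.5] [0.4976 0.1368 0.    ]
```

View pics/top0.png

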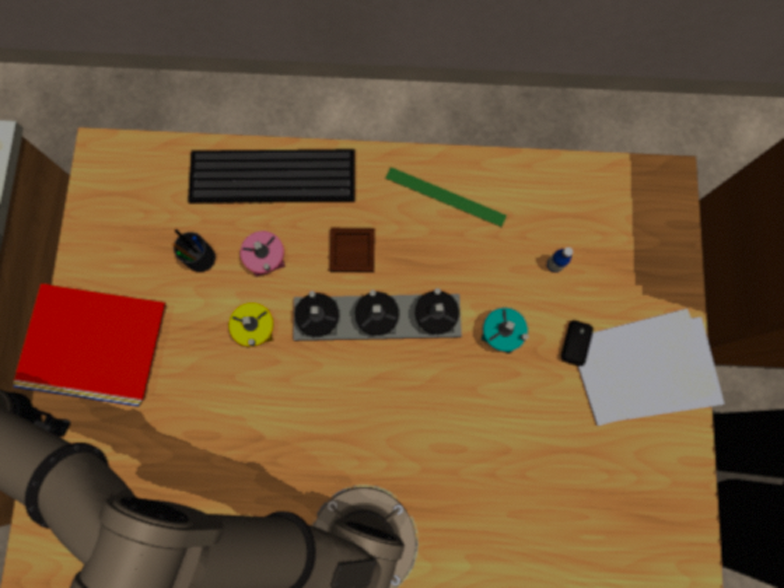

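View pics/side0.png

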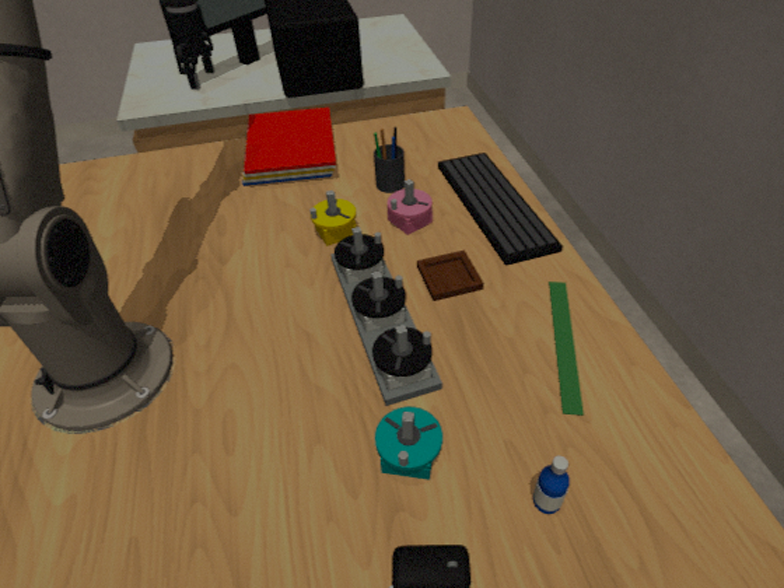

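Both pictures show the same layout. The rack holds three black units, at (226,225), (270,222) and (312,221) in unscaled top pixels, with their knobs roughly toward +x. The cradle is at (251,178). The yellow, pink and turquoise units are look-alikes. Next I'll fit the poses jointly.

```bash
cat > fit.py <<'E'
from h import *
from scipy.optimize import least_squares, minimize
def rot(a): return np.array([[np.cos(a),-np.sin(a)],[np.sin(a),np.cos(a)]])
def pts(p):
    out=[]; Ry=rot(p[2])
    for i in range(3):
        c=p[:2]+Ry@[0,(i-1)*.14]
        k=c+rot(p[2]+p[3+i])@[.045,0]
        out+=[('shaft_1',[*c,.104]),('foot_1',[*c,.006]),('wheel_1',[*c,.052]),('knob_1',[*k,.075])]
    return out+[('rack_mid',[*p[:2],.006])]
def fitrack(n=3,p0=(.509,-.004,.08,.1,.1,.1)):
    D=[]
    for _ in range(n):
        for c in("top","side"):
            f=r.grab_frame(c)
            for t in('shaft_1','foot_1','wheel_1','knob_1','rack_mid'):
                D.append((f,t,[d["point"] for d in r.landmark_of(f,t)]))
    def res(p,asg):
        P=pts(p); return np.concatenate([(proj(f,P[i][1])-q) for f,i,q in asg])
    p=np.array(p0,float)
    for it in range(3):
        P=pts(p); asg=[]
        for f,t,L in D:
            for i,(n_,X) in enumerate(P):
                if n_==t and L:
                    u=proj(f,X); q=min(L,key=lambda q:np.hypot(*(u-q)))
                    if np.hypot(*(u-q))<(14 if it==0 else 8): asg.append((f,i,np.array(q)))
        s=least_squares(res,p,args=(asg,),loss='soft_l1',f_scale=1.5); p=s.x
    e=res(p,asg).reshape(-1,2); names=[f["shot"]%2 for f,i,q in asg]
    for k in(0,1): print("bias",k,np.round(np.median(e[np.array(names)==k],0),2),"rms",np.round(e[np.array(names)==k].std(0),2))
    print(len(asg),"fit",np.round(p,4)); return p
E
python3 - <<'E'
from fit import *
p=fitrack()
for i in range(3): print(i+1,np.round(p[:2]+rot(p[2])@[0,(i-1)*.14],4),"knob world ang",round(p[2]+p[3+i],3))
F=[r.grab_frame("top"),r.grab_frame("side")];M=[]
for f,c0 in zip(F,[(250,177),(321,195)]):
    hsv=cv2.cvtColor(f["pixels"],cv2.COLOR_RGB2HSV)
    m=((hsv[...,2]<110)&(hsv[...,1]>90)).astype(np.uint8)
    n,l,st,_=cv2.connectedComponentsWithStats(m); k=l[c0[1],c0[0]]; print(k,st[k]); M.append(cv2.morphologyEx((l==k).astype(np.uint8),cv2.MORPH_CLOSE,np.ones((9,9))))
def iou(p,sel=(0,1),S=4):
    c=0
    for j in sel:
        V=[proj(F[j],[*(p[:2]+rot(p[2])@[a*.055,b*.055]),z]) for a in(-1,1) for b in(-1,1) for z in(0,.018)]
        h=cv2.convexHull(np.float32(V)); im=np.zeros((420*S,560*S),np.uint8)
        cv2.fillConvexPoly(im,np.int32(np.round((h+.5)*S*16)),1,shift=4); im=cv2.resize(im.astype(np.float32),(560,420),interpolation=cv2.INTER_AREA)
        m=M[j]; c+=np.minimum(im,m).sum()/np.maximum(im,m).sum()
    return -c/len(sel)
for sel in((0,1),(0,),(1,)):
    b=min((minimize(iou,[.685,.073,a],args=(sel,),method='Nelder-Mead',options=dict(initial_simplex=[[.685,.073,a],[.69,.073,a],[.685,.078,a],[.685,.073,a+.1]],xatol=2e-4,fatol=1e-4)) for a in(-.3,0,.3)),key=lambda s:s.fun); print(sel,np.round(b.x,4),b.fun)
E
```

```text
bias 0 [0.25 0.29] rms [1.67 1.66]
bias 1 [-0.04  0.47] rms [1.88 1.94]
75 fit [ 0.5093 -0.0033  0.0674  0.0218  0.1948  0.2233]
1 [ 0.5188 -0.1429] knob world ang 0.089
2 [ 0.5093 -0.0033] knob world ang 0.262
3 [0.4999 0.1364] knob world ang 0.291
34 [ 235  162   33   33 1038]
331 [ 298  179   48   36 1166]
(0, 1) [0.6747 0.0682 0.0498] -0.9655234217643738
(0,) [0.6745 0.0673 0.052 ] -0.9741129279136658
(1,) [0.6755 0.0691 0.0329] -0.9694920778274536
```

```bash
cat > mv.py <<'E'
from h import *
import sys
def Rt(psi):
    y=np.array([np.cos(psi),np.sin(psi),0]); z=np.array([0,0,-1.]); return np.stack([np.cross(y,z),y,z],1)
def rows(tg):
    """tg: list of (x,y,z,psi_deg) -> rows in tool units from the measured pose"""
    o=r.get_obs(); A=R.from_rotvec(o["orientation"]); p=np.array(o["tcp_pos"])
    y=A.as_matrix()[:,1]; print("t",round(o["clock"],2),"tcp",np.round(p,4),"psi",round(np.degrees(np.arctan2(y[1],y[0])),1),"j",np.round(o["joints"],2),"F",np.round(o["contact_force"],1))
    for x in tg:
        s=A.inv().apply(np.array(x[:3])-p)/.25; w=(A.inv()*R.from_matrix(Rt(np.radians(x[3])))).as_rotvec()/(np.pi/2)
        print(np.round([*s,*w],3).tolist())
if __name__=="__main__": rows([eval(a) for a in sys.argv[1:]])
E
python3 mv.py "(.40,.44,.23,69)" "(.552,.119,.20,90)"
```

```text
t 2.9 tcp [0.2395 0.6311 0.2313] psi 69.2 j [-1.32  0.48  0.02  1.56 -0.01  1.11 -0.08] F [-0.2 -0.1 -0.2]
[-0.871, -0.487, 0.005, 0.0, -0.0, 0.002]
[-1.895, -1.472, 0.125, 0.0, -0.0, -0.231]
```

Call:
apply_moves([
  [-0.4,-0.3,0,0,0,0],
  [-0.87,-0.49,0,0,0,-0.1],
  [-0.95,-0.75,0,0,0,-0.1],
  [-0.95,-0.98,0,0,0,-0.2],
  [-0.95,-0.98,0,0,0,-0.23],
], claw=0, newtons=30)

```text
clock: 3.52
tcp_pos: [0.3681, 0.3515, 0.2314]
orientation: [-0.001, 3.141, 0.001]
contact_force: [1.8, -1.1, 0.2]
grip_width: -0.0004
gripper_force: 0.0
```

```bash
python3 mv.py "(.552,.119,.14,90)" "(.534,.18,.14,107)"
```

```text
t 3.52 tcp [0.3681 0.3515 0.2314] psi 90.0 j [-0.91  0.2   0.03  1.95 -0.01  0.99  0.69] F [ 1.8 -1.1  0.2]
[-0.735, -0.93, 0.366, 0.0, 0.0, 0.0]
[-0.663, -0.686, 0.366, 0.0, 0.0, -0.189]
```

Call:
apply_moves([
  [-0.25,-0.2,0.05,0,0,-0.1],
  [-0.45,-0.45,0.2,0,0,-0.19],
  [-0.663,-0.686,0.366,0,0,-0.19],
  [-0.663,-0.686,0.366,0,0,-0.19],
  [-0.663,-0.686,0.366,0,0,-0.19],
])

```text
clock: 4.15
tcp_pos: [0.5344, 0.1767, 0.1381]
orientation: [0.454, -3.107, 0.005]
contact_force: [0.6, 0.4, 0.3]
grip_width: 0.0001
gripper_force: 0.0
```

```bash
python3 mv.py "(.534,.18,.072,107)"; python3 - <<'E'
from h import *
f=r.grab_frame("side"); save(f,"s1.png",(180,80,380,280),3)
E
```

```text
t 4.15 tcp [0.5344 0.1767 0.1381] psi 106.6 j [-0.52  0.4   0.11  1.92 -0.05  0.83  1.48] F [0.6 0.4 0.3]
[-0.003, 0.014, 0.264, -0.002, -0.002, -0.004]
```

View pics/s1.png

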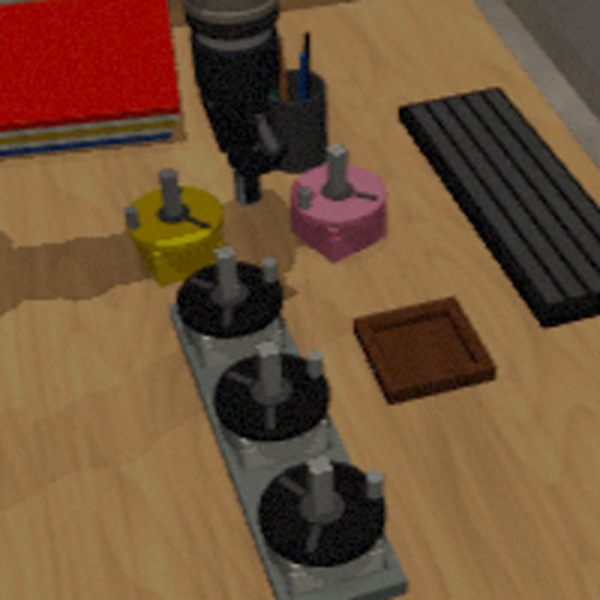

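The view shows the shut fingertips at about (262,143) in side pixels, behind and above unit 3's knob at (270,170). I'll check that projection, then descend.

```bash
python3 - <<'E'
from h import *
f=r.grab_frame("side"); print(proj(f,r.get_obs()["tcp_pos"]),proj(f,[.543,.1493,.075]),proj(f,[.5338,.18,.072]))
E
```

```text
[262.24488376 146.28413502] [269.37472726 169.89080212] [264.14803349 164.91282872]
```

Call:
apply_moves([
  [0,0.014,0.1,0,0,0],
  [0,0.014,0.2,0,0,0],
  [0,0.014,0.26,0,0,0],
  [0,0.014,0.264,0,0,0],
  [0,0.014,0.264,0,0,0],
])

```text
clock: 4.88
tcp_pos: [0.5323, 0.1858, 0.0747]
orientation: [-0.465, 3.106, 0.001]
contact_force: [0.3, -0.1, -0.2]
grip_width: 0.0
gripper_force: 0.0
```

```bash
cat > push.py <<'E'
from mv import *
# push plan: unit centre, knob angles (deg), finger dist d
C={1:(.5188,-.1429),2:(.5093,-.0033),3:(.4999,.1364)}
def plan(u,angs,z=.072,d=.0215,rr=.046,lag=0):
    T=[]
    for a in angs:
        th=np.radians(a); k=np.array(C[u])+rr*np.array([np.cos(th),np.sin(th)])+d*np.array([-np.sin(th),np.cos(th)])
        T.append((*k,z,90+a)); 
    return T
if __name__=="__main__": rows(plan(int(sys.argv[1]),eval(sys.argv[2])))
E
python3 push.py 3 "[17,8,-1,-10,-19]"
```

```text
t 4.88 tcp [0.5323 0.1858 0.0747] psi 107.0 j [-0.52  0.5   0.09  1.96 -0.07  0.69  1.48] F [ 0.3 -0.1 -0.2]
[-0.002, -0.065, 0.011, 0.0, 0.001, 0.001]
[-0.013, -0.095, 0.011, 0.0, 0.001, 0.101]
[-0.02, -0.126, 0.011, 0.0, 0.001, 0.201]
[-0.021, -0.158, 0.011, 0.0, 0.001, 0.301]
[-0.017, -0.19, 0.011, 0.0, 0.001, 0.401]
```

Call:
apply_moves([
  [-0.002,-0.05,0.01,0,0,0],
  [-0.005,-0.07,0.01,0,0,0.03],
  [-0.013,-0.095,0.01,0,0,0.1],
  [-0.02,-0.126,0.01,0,0,0.2],
  [-0.021,-0.158,0.01,0,0,0.3],
])

```text
clock: 5.5
tcp_pos: [0.5487, 0.1491, 0.0716]
orientation: [0.285, 3.129, 0.002]
contact_force: [-0.8, 1.8, -0.0]
grip_width: 0.0003
gripper_force: 1.0
```

```bash
python3 push.py 3 "[-19,-29,-39,-49,-59]"; python3 -c "
from h import *
f=r.grab_frame('top')
print([np.round(atz(f,d['point'],.075),3) for d in r.landmark_of(f,'knob_1')])"
```

```text
t 5.5 tcp [0.5487 0.1491 0.0716] psi 79.6 j [-0.54  0.51  0.22  1.95 -0.17  0.69  1.17] F [-0.8  1.8 -0. ]
[-0.012, -0.028, -0.002, 0.001, -0.0, 0.096]
[-0.019, -0.062, -0.002, 0.001, -0.0, 0.207]
[-0.02, -0.098, -0.002, 0.001, -0.0, 0.318]
[-0.014, -0.133, -0.002, 0.001, -0.0, 0.429]
[-0.003, -0.166, -0.002, 0.001, -0.0, 0.54]
[array([0.608, 0.266, 0.075]), array([ 0.573, -0.152,  0.075]), array([0.548, 0.135, 0.075]), array([ 0.467, -0.351,  0.075]), array([0.428, 0.284, 0.075]), array([0.559, 0.014, 0.075])]
```

Call:
apply_moves([
  [-0.012,-0.03,0,0,0,0.1],
  [-0.019,-0.062,0,0,0,0.2],
  [-0.02,-0.098,0,0,0,0.31],
  [-0.014,-0.133,0,0,0,0.42],
  [-0.003,-0.166,0,0,0,0.53],
])

```text
clock: 6.22
tcp_pos: [0.5429, 0.1081, 0.0717]
orientation: [1.519, 2.748, 0.003]
contact_force: [1.4, 1.5, -1.5]
grip_width: 0.0
gripper_force: 1.1
```

```bash
python3 push.py 3 "[-67,-76,-85,-94,-103]"
```

```text
t 6.22 tcp [0.5429 0.1081 0.0717] psi 32.1 j [-0.65  0.52  0.44  2.   -0.34  0.69  0.56] F [ 1.4  1.5 -1.5]
[-0.008, -0.03, -0.001, 0.001, 0.0, 0.102]
[-0.014, -0.061, -0.001, 0.001, -0.0, 0.202]
[-0.016, -0.093, -0.001, 0.001, -0.0, 0.302]
[-0.012, -0.125, -0.001, 0.001, -0.0, 0.402]
[-0.004, -0.155, -0.001, 0.001, -0.0, 0.502]
```

Call:
apply_moves([
  [-0.008,-0.03,0,0,0,0.1],
  [-0.014,-0.061,0,0,0,0.2],
  [-0.016,-0.093,0,0,0,0.3],
  [-0.012,-0.125,0,0,0,0.4],
  [-0.004,-0.155,0,0,0,0.5],
])

```text
clock: 6.85
tcp_pos: [0.5108, 0.0861, 0.0717]
orientation: [2.455, 1.958, 0.003]
contact_force: [2.0, 0.8, -1.2]
grip_width: -0.0
gripper_force: 1.0
```

```bash
python3 push.py 3 "[-110,-118,-126,-134,-134]"
```

```text
t 6.85 tcp [0.5108 0.0861 0.0717] psi -12.9 j [-0.8   0.52  0.65  2.09 -0.5   0.68 -0.03] F [ 2.   0.8 -1.2]
[-0.007, -0.025, -0.001, 0.001, -0.0, 0.079]
[-0.013, -0.052, -0.001, 0.001, -0.001, 0.168]
[-0.016, -0.08, -0.001, 0.001, -0.001, 0.257]
[-0.015, -0.109, -0.001, 0.001, -0.001, 0.346]
[-0.015, -0.109, -0.001, 0.001, -0.001, 0.346]
```

Call:
apply_moves([
  [-0.007,-0.025,0,0,0,0.08],
  [-0.013,-0.052,0,0,0,0.17],
  [-0.016,-0.08,0,0,0,0.25],
  [-0.015,-0.109,0,0,0,0.34],
  [-0.015,-0.109,0,0,0,0.34],
])

```text
clock: 7.48
tcp_pos: [0.4821, 0.0888, 0.0713]
orientation: [2.882, 1.25, -0.001]
contact_force: [-0.0, 0.4, -0.5]
grip_width: -0.0001
gripper_force: 0.0
```

```bash
python3 mv.py "(.475,.085,.072,-44)"; python3 -c "
from h import *
f=r.grab_frame('top'); save(f,'t2.png',(150,140,350,290),3)
print([np.round(atz(f,d['point'],.075),3) for d in r.landmark_of(f,'knob_1')])"
```

```text
t 7.47 tcp [0.4821 0.0888 0.0713] psi -43.1 j [-0.94  0.54  0.8   2.16 -0.62  0.69 -0.45] F [-0.   0.4 -0.5]
[-0.031, -0.011, -0.003, -0.0, 0.0, 0.01]
[array([0.545, 0.008, 0.075]), array([ 0.563, -0.142,  0.075]), array([0.44 , 0.276, 0.075]), array([0.615, 0.254, 0.075]), array([ 0.475, -0.352,  0.075]), array([ 0.523, -0.007,  0.075]), array([0.652, 0.065, 0.075])]
```

View pics/t2.png

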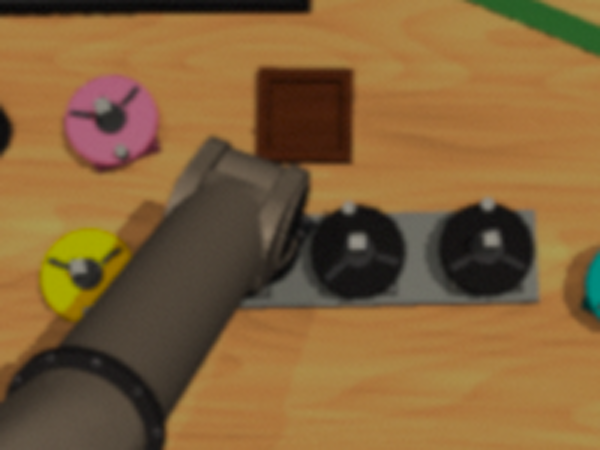

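Call:
apply_moves([
  [0,0.02,-0.2,0,0,0],
  [0,0.02,-0.28,0,0,0],
  [0,0.02,-0.28,0,0,0],
])

```text
clock: 7.95
tcp_pos: [0.4873, 0.0854, 0.1425]
orientation: [-2.882, -1.249, -0.005]
contact_force: [0.1, -0.4, -0.2]
grip_width: -0.0004
gripper_force: 0.0
```

```bash
python3 mv.py "(.5606,-.0207,.14,-75)"
```

```text
t 7.95 tcp [0.4873 0.0854 0.1425] psi -43.1 j [-1.04  0.43  0.95  2.11 -0.48  0.83 -0.56] F [ 0.1 -0.4 -0.2]
[-0.109, 0.504, 0.01, 0.0, -0.002, 0.354]
```

Call:
apply_moves([
  [-0.03,0.2,0,0,0,0.1],
  [-0.07,0.35,0,0,0,0.2],
  [-0.109,0.504,0.01,0,0,0.35],
  [-0.109,0.504,0.01,0,0,0.35],
  [-0.109,0.504,0.01,0,0,0.35],
])

```text
clock: 8.57
tcp_pos: [0.5585, -0.0215, 0.1375]
orientation: [3.114, 0.417, -0.003]
contact_force: [-0.7, 0.5, -0.5]
grip_width: 0.0
gripper_force: 0.0
```

```bash
python3 mv.py "(.5606,-.0207,.072,-75)"; python3 - <<'E'
from h import *
for c in("side","top"):
    f=r.grab_frame(c)
    print(c,[np.round(atz(f,d['point'],.075),3).tolist() for d in r.landmark_of(f,'knob_1')])
E
```

```text
t 8.57 tcp [ 0.5585 -0.0215  0.1375] psi -74.7 j [-0.8   0.61  1.01  1.97 -0.65  0.93 -0.76] F [-0.7  0.5 -0.5]
[0.01, -0.001, 0.262, -0.0, 0.001, 0.003]
side [[0.463, 0.095, 0.075], [0.566, -0.135, 0.075], [0.547, -0.003, 0.075], [0.421, 0.279, 0.075], [0.468, -0.342, 0.075]]
top [[0.553, 0.004, 0.075], [0.572, -0.15, 0.075], [0.609, 0.264, 0.075], [0.427, 0.275, 0.075], [0.465, -0.347, 0.075]]
```

Call:
apply_moves([
  [0.01,0,0.1,0,0,0],
  [0.01,0,0.2,0,0,0],
  [0.01,0,0.262,0,0,0],
  [0.01,0,0.262,0,0,0],
])

```text
clock: 9.28
tcp_pos: [0.5608, -0.0201, 0.0726]
orientation: [-3.114, -0.417, 0.003]
contact_force: [-0.1, -0.4, -0.4]
grip_width: -0.0002
gripper_force: 0.0
```

```bash
cat >> push.py <<'E'
E
sed -i 's/T.append((\*k,z,90+a))/T.append((*k,z,90+a if d>0 else a-90))/; s/eval(sys.argv\[2\])))/eval(sys.argv[2]),d=float(sys.argv[3])))/' push.py
python3 push.py 2 "[15,16,24,33,42]" -.0215
```

```text
t 9.28 tcp [ 0.5608 -0.0201  0.0726] psi -74.8 j [-0.73  0.69  0.91  2.   -0.75  0.83 -0.69] F [-0.1 -0.4 -0.4]
[0.002, -0.032, 0.002, -0.0, 0.001, 0.003]
[0.004, -0.035, 0.002, -0.0, 0.001, -0.008]
[0.014, -0.062, 0.002, -0.0, 0.001, -0.097]
[0.02, -0.093, 0.002, -0.001, 0.001, -0.197]
[0.022, -0.125, 0.002, -0.001, 0.001, -0.297]
```

Call:
apply_moves([
  [0.002,-0.03,0,0,0,0],
  [0.005,-0.045,0,0,0,-0.02],
  [0.014,-0.065,0,0,0,-0.1],
  [0.02,-0.093,0,0,0,-0.2],
  [0.022,-0.125,0,0,0,-0.3],
])

```text
clock: 9.9
tcp_pos: [0.559, 0.0119, 0.0739]
orientation: [2.927, 1.141, 0.002]
contact_force: [-0.4, -0.7, -0.5]
grip_width: -0.0001
gripper_force: 0.0
```

```bash
python3 push.py 2 "[51,60,69,78,87]" -.0215
```

```text
t 9.9 tcp [0.559  0.0119 0.0739] psi -47.4 j [-0.72  0.63  0.79  2.   -0.64  0.78 -0.37] F [-0.4 -0.7 -0.5]
[0.007, -0.032, 0.008, 0.0, -0.001, -0.093]
[0.014, -0.063, 0.008, 0.001, -0.001, -0.193]
[0.015, -0.095, 0.008, 0.001, -0.001, -0.293]
[0.012, -0.126, 0.008, 0.001, -0.0, -0.393]
[0.004, -0.157, 0.008, 0.001, -0.0, -0.493]
```

Call:
apply_moves([
  [0.007,-0.032,0.005,0,0,-0.09],
  [0.014,-0.063,0.005,0,0,-0.19],
  [0.015,-0.095,0.005,0,0,-0.29],
  [0.012,-0.126,0.005,0,0,-0.39],
  [0.004,-0.157,0.005,0,0,-0.49],
])

```text
clock: 10.52
tcp_pos: [0.5333, 0.0416, 0.0727]
orientation: [2.284, 2.156, 0.002]
contact_force: [-0.7, -0.3, 0.3]
grip_width: -0.0
gripper_force: 0.0
```

```bash
python3 push.py 2 "[96,105,114,123,132]" -.0215
```

```text
t 10.53 tcp [0.5333 0.0416 0.0727] psi -3.3 j [-0.66  0.53  0.6   2.05 -0.46  0.69  0.18] F [-0.7 -0.3  0.3]
[0.011, -0.03, 0.003, 0.001, -0.0, -0.103]
[0.017, -0.062, 0.003, 0.001, -0.0, -0.203]
[0.018, -0.093, 0.003, 0.001, -0.0, -0.303]
[0.014, -0.125, 0.003, 0.001, 0.0, -0.403]
[0.006, -0.156, 0.003, 0.001, 0.0, -0.503]
```

Call:
apply_moves([
  [0.01,-0.03,0,0,0,-0.1],
  [0.016,-0.062,0,0,0,-0.2],
  [0.018,-0.093,0,0,0,-0.3],
  [0.014,-0.125,0,0,0,-0.4],
  [0.006,-0.156,0,0,0,-0.5],
])

```text
clock: 11.15
tcp_pos: [0.4944, 0.0453, 0.0727]
orientation: [1.285, 2.866, 0.001]
contact_force: [0.2, -0.1, -0.5]
grip_width: 0.0001
gripper_force: 0.0
```

```bash
python3 mv.py "(.492,.04,.15,40)"; python3 - <<'E'
from h import *
f=r.grab_frame("side"); print([np.round(atz(f,d['point'],.075),3).tolist() for d in r.landmark_of(f,'knob_1')]); save(f,'s3.png',(200,100,360,280),3)
E
```

```text
t 11.15 tcp [0.4944 0.0453 0.0727] psi 41.7 j [-0.54  0.44  0.4   2.13 -0.28  0.62  0.78] F [ 0.2 -0.1 -0.5]
[-0.01, -0.021, -0.309, 0.001, 0.0, 0.019]
[[0.419, 0.265, 0.075], [0.47, 0.025, 0.075], [0.554, -0.136, 0.075], [0.599, 0.252, 0.075], [0.466, 0.102, 0.075], [0.47, -0.344, 0.075]]
```

View pics/s3.png

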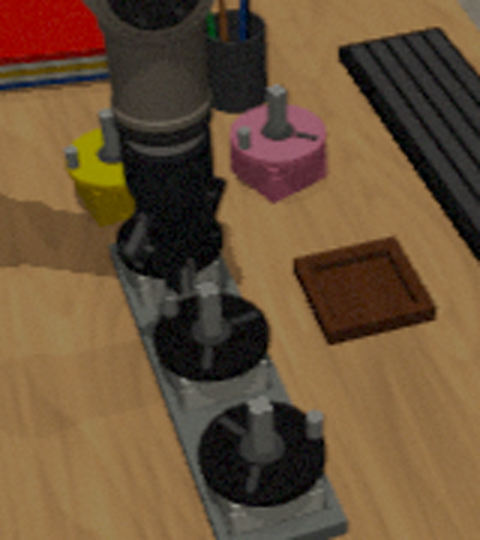

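The picture shows knob 2 at about (257,201), roughly 140° round from its start, with almost no force at the finger. I'll leave it and go to wheel 1.

Call:
apply_moves([
  [0,0.02,-0.2,0,0,0],
  [0,0.02,-0.29,0,0,0],
  [0,0.02,-0.29,0,0,0],
])

```text
clock: 11.62
tcp_pos: [0.4997, 0.0489, 0.1465]
orientation: [1.297, 2.858, 0.005]
contact_force: [-0.5, 0.7, 0.7]
grip_width: 0.0
gripper_force: 0.0
```

```bash
python3 mv.py "(.561,-.109,.145,95)"; python3 - <<'E'
from h import *
f=r.grab_frame("side"); print([np.round(atz(f,d['point'],.075),3).tolist() for d in r.landmark_of(f,'knob_1')])
E
```

```text
t 11.62 tcp [0.4997 0.0489 0.1465] psi 41.2 j [-0.61  0.32  0.47  2.07 -0.2   0.79  0.7 ] F [-0.5  0.7  0.7]
[-0.637, -0.231, 0.006, 0.002, 0.002, -0.598]
[[0.46, 0.01, 0.075], [0.473, -0.344, 0.075], [0.464, 0.103, 0.075], [0.599, 0.24, 0.075], [0.417, 0.288, 0.075], [0.56, -0.137, 0.075], [0.496, -0.062, 0.075]]
```

Call:
apply_moves([
  [-0.15,-0.05,0,0,0,-0.1],
  [-0.3,-0.1,0,0,0,-0.22],
  [-0.45,-0.16,0,0,0,-0.34],
  [-0.6,-0.23,0,0,0,-0.46],
  [-0.637,-0.231,0,0,0,-0.58],
])

```text
clock: 12.35
tcp_pos: [0.559, -0.1132, 0.1431]
orientation: [0.09, -3.138, 0.002]
contact_force: [-0.6, 0.1, 0.6]
grip_width: -0.0001
gripper_force: 0.0
```

```bash
python3 mv.py "(.561,-.109,.072,95)"
```

```text
t 12.35 tcp [ 0.559  -0.1132  0.1431] psi 93.3 j [-0.13  0.42  0.28  1.91 -0.15  0.84  1.86] F [-0.6  0.1  0.6]
[-0.01, 0.017, 0.284, -0.001, -0.002, -0.019]
```

Call:
apply_moves([
  [-0.005,0.01,0.1,0,0,-0.02],
  [-0.005,0.01,0.2,0,0,-0.02],
  [-0.005,0.01,0.28,0,0,-0.02],
  [-0.005,0.01,0.28,0,0,-0.02],
])

```text
clock: 12.85
tcp_pos: [0.5587, -0.1066, 0.072]
orientation: [0.138, -3.133, -0.001]
contact_force: [-0.8, -0.4, 0.1]
grip_width: 0.0001
gripper_force: 0.0
```

```bash
python3 push.py 1 "[5,3,-6,-15,-24]" .0215
```

```text
t 12.85 tcp [ 0.5587 -0.1066  0.072 ] psi 95.0 j [-0.11  0.52  0.24  1.95 -0.18  0.7   1.9 ] F [-0.8 -0.4  0.1]
[-0.012, -0.045, -0.0, 0.001, -0.003, 0.0]
[-0.015, -0.051, -0.0, 0.0, -0.003, 0.023]
[-0.025, -0.081, -0.0, 0.0, -0.003, 0.123]
[-0.031, -0.113, -0.0, -0.0, -0.003, 0.223]
[-0.031, -0.145, -0.0, -0.0, -0.003, 0.323]
```

Call:
apply_moves([
  [-0.012,-0.04,0,0,0,0],
  [-0.016,-0.055,0,0,0,0.03],
  [-0.025,-0.082,0,0,0,0.12],
  [-0.031,-0.113,0,0,0,0.22],
  [-0.031,-0.145,0,0,0,0.32],
])

```text
clock: 13.48
tcp_pos: [0.5725, -0.1429, 0.0754]
orientation: [0.657, 3.07, 0.001]
contact_force: [0.6, 0.1, -1.1]
grip_width: 0.0001
gripper_force: 0.0
```

```bash
python3 push.py 1 "[-33,-42,-51,-60,-69]" .0215
```

```text
t 13.47 tcp [ 0.5725 -0.1429  0.0754] psi 65.9 j [-0.15  0.55  0.38  1.91 -0.29  0.73  1.55] F [ 0.6  0.1 -1.1]
[0.001, -0.031, 0.014, 0.001, 0.001, 0.098]
[-0.005, -0.062, 0.014, 0.001, 0.001, 0.198]
[-0.007, -0.094, 0.014, 0.001, 0.001, 0.298]
[-0.003, -0.126, 0.014, 0.001, 0.001, 0.398]
[0.005, -0.157, 0.014, 0.001, 0.001, 0.498]
```

Call:
apply_moves([
  [-0.004,-0.031,0.008,0,0,0.1],
  [-0.01,-0.062,0.008,0,0,0.2],
  [-0.011,-0.094,0.008,0,0,0.3],
  [-0.006,-0.126,0.008,0,0,0.4],
  [0.002,-0.157,0.008,0,0,0.5],
])

```text
clock: 14.1
tcp_pos: [0.556, -0.1786, 0.0734]
orientation: [1.782, 2.586, 0.001]
contact_force: [-0.0, -0.4, 0.1]
grip_width: -0.0002
gripper_force: 0.0
```

```bash
python3 push.py 1 "[-78,-87,-96,-105,-114]" .0215
```

```text
t 14.1 tcp [ 0.556  -0.1786  0.0734] psi 20.9 j [-0.23  0.59  0.58  1.93 -0.47  0.75  0.99] F [-0.  -0.4  0.1]
[-0.009, -0.032, 0.006, 0.001, 0.0, 0.099]
[-0.015, -0.063, 0.006, 0.001, 0.0, 0.199]
[-0.016, -0.095, 0.005, 0.001, 0.0, 0.299]
[-0.013, -0.126, 0.005, 0.001, 0.0, 0.399]
[-0.005, -0.157, 0.005, 0.001, 0.0, 0.499]
```

Call:
apply_moves([
  [-0.009,-0.032,0.004,0,0,0.1],
  [-0.015,-0.063,0.004,0,0,0.2],
  [-0.016,-0.095,0.004,0,0,0.3],
  [-0.013,-0.126,0.004,0,0,0.4],
  [-0.005,-0.157,0.004,0,0,0.5],
])

```text
clock: 14.72
tcp_pos: [0.5199, -0.1938, 0.0724]
orientation: [2.636, 1.707, 0.003]
contact_force: [0.3, 0.3, 0.7]
grip_width: -0.0
gripper_force: 0.0
```

```bash
python3 push.py 1 "[-123,-132,-132]" .0215
```

```text
t 14.72 tcp [ 0.5199 -0.1938  0.0724] psi -24.1 j [-0.34  0.63  0.79  2.01 -0.65  0.77  0.42] F [0.3 0.3 0.7]
[-0.011, -0.031, 0.001, 0.001, -0.001, 0.099]
[-0.017, -0.062, 0.001, 0.001, -0.001, 0.199]
[-0.017, -0.062, 0.001, 0.001, -0.001, 0.199]
```

Call:
apply_moves([
  [-0.011,-0.031,0,0,0,0.1],
  [-0.017,-0.062,0,0,0,0.19],
  [-0.01,-0.04,-0.1,0,0,0.19],
  [-0.01,-0.04,-0.3,0,0,0.19],
  [-0.01,-0.04,-0.45,0,0,0.19],
])

```text
clock: 15.35
tcp_pos: [0.5099, -0.1922, 0.1865]
orientation: [2.857, 1.304, 0.003]
contact_force: [-0.0, -0.0, -0.3]
grip_width: -0.0
gripper_force: 0.0
```

```bash
python3 - <<'E'
from h import *
for i in range(2):
  for c in("side","top"):
    f=r.grab_frame(c)
    print(c,[np.round(atz(f,d['point'],.075),3).tolist() for d in r.landmark_of(f,'knob_1')])
E
python3 mv.py "(.4999,.1364,.20,-86)"
```

```text
side [[0.462, 0.004, 0.075], [0.476, -0.344, 0.075], [0.476, -0.144, 0.075], [0.468, 0.103, 0.075], [0.414, 0.265, 0.075]]
top [[0.601, 0.256, 0.075], [0.479, -0.345, 0.075], [0.482, 0.117, 0.075], [0.466, 0.017, 0.075], [0.423, 0.273, 0.075]]
side [[0.468, 0.015, 0.075], [0.479, -0.348, 0.075], [0.474, -0.141, 0.075], [0.469, 0.106, 0.075], [0.412, 0.288, 0.075]]
top [[0.472, 0.019, 0.075], [0.612, 0.255, 0.075], [0.427, 0.272, 0.075], [0.472, -0.347, 0.075], [0.469, 0.112, 0.075]]
t 15.75 tcp [ 0.5086 -0.1914  0.1831] psi -40.8 j [-0.54  0.51  1.05  1.97 -0.53  0.98  0.06] F [-0.1  0.5 -0.2]
[0.969, -0.884, -0.067, -0.001, 0.001, 0.502]
```

Wheel 1 ran on to about 180° with almost no force, and wheel 2 also ran on. Wheel 3 dragged at about 2 N and stayed put, so unit 3 binds. I'll refine its pose before gripping.

```bash
python3 - <<'E'
from fit import *
p=fitrack(2,(.5093,-.0033,.067,-3.1,2.85,-2.4))
print(np.round(p[:2]+rot(p[2])@[0,.14],4))
f=r.grab_frame("top")
for n,q in(("shaft_1",.104),("wheel_1",.052)):
    for d in r.landmark_of(f,n):
        X=atz(f,d["point"],q)
        if np.hypot(X[0]-.5,X[1]-.136)<.03: print(n,X)
# rack: grey pixels, two-view rectangle edge fit in the top view
hsv=cv2.cvtColor(f["pixels"],cv2.COLOR_RGB2HSV); m=((hsv[...,1]<70)&(hsv[...,2]>60)).astype(np.uint8)
m[:,:195]=0;m[:,345:]=0;m[:200]=0;m[250:]=0
cv2.imwrite("pics/m.png",m*255); c=np.argwhere(m)[:,::-1]; rc=cv2.minAreaRect(np.float32([atz(f,q,.018)[:2] for q in c])); print(rc,m.sum())
E
```

```text
bias 0 [0.04 0.73] rms [1.64 1.87]
bias 1 [-0.49 -0.15] rms [1.66 1.84]
39 fit [ 5.0800e-01 -3.7000e-03  6.4200e-02 -4.1323e+00  2.6458e+00 -2.4807e+00]
[0.499 0.136]
shaft_1 [0.49745684 0.1293351  0.104     ]
wheel_1 [0.49804537 0.12867279 0.052     ]
((0.5028738975524902, -0.03101380169391632), (0.15298371016979218, 0.45109567046165466), 9.360662460327148) 670
```

```bash
python3 mv.py "(.503,-.03,.19,-20)" "(.4993,.1362,.18,4)"
```

```text
t 17.1 tcp [ 0.5092 -0.1917  0.184 ] psi -40.8 j [-0.54  0.51  1.05  1.96 -0.53  0.98  0.06] F [-1.1  0.   0.6]
[0.473, -0.441, -0.024, -0.0, -0.0, -0.231]
[0.967, -0.887, 0.016, -0.0, -0.0, -0.498]
```

Call:
apply_moves([
  [0.18,-0.16,0,0,0,-0.1],
  [0.36,-0.33,0,0,0,-0.2],
  [0.54,-0.5,0,0,0,-0.3],
  [0.72,-0.67,0,0,0,-0.4],
  [0.88,-0.8,0,0,0,-0.498],
], claw=0.45)

```text
clock: 17.73
tcp_pos: [0.5011, 0.1083, 0.1842]
orientation: [-2.134, -2.305, -0.001]
contact_force: [0.5, -0.2, -0.2]
grip_width: 0.0383
gripper_force: 0.0
```

```bash
python3 mv.py "(.4993,.1362,.14,4)"
```

```text
t 17.73 tcp [0.5011 0.1083 0.1842] psi 4.4 j [-1.06  0.37  0.91  2.03 -0.37  0.91  0.13] F [ 0.5 -0.2 -0.2]
[0.112, 0.001, 0.177, 0.0, -0.0, 0.004]
```

Call:
apply_moves([
  [0.06,0,0.05,0,0,0.004],
  [0.108,0,0.12,0,0,0.004],
  [0.108,0,0.17,0,0,0.004],
  [0.108,0,0.17,0,0,0.004],
  [0.108,0,0.17,0,0,0.004],
])

```text
clock: 18.35
tcp_pos: [0.5001, 0.131, 0.1417]
orientation: [2.152, 2.288, -0.0]
contact_force: [-0.3, -0.1, -0.4]
grip_width: 0.0383
gripper_force: 0.0
```

```bash
python3 mv.py "(.4993,.1362,.083,4)"; python3 - <<'E'
from h import *
f=r.grab_frame("side"); save(f,'s4.png',(190,90,340,250),3.5)
print(proj(f,[.4993,.1362,.116]),proj(f,r.get_obs()["tcp_pos"]))
E
```

```text
t 18.35 tcp [0.5001 0.131  0.1417] psi 3.5 j [-1.04  0.44  0.85  2.06 -0.45  0.83  0.13] F [-0.3 -0.1 -0.4]
[0.021, -0.002, 0.235, 0.0, 0.0, -0.006]
[254.2589637  164.17700855] [254.08374639 157.73912698]
```

View pics/s4.png

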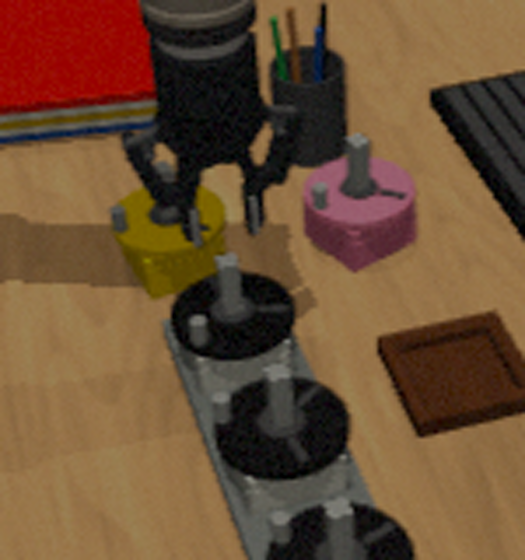

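The fingertips, at px (254,157), straddle shaft 3, whose top is at (255,165). Both match the model, so I'll descend.

Call:
apply_moves([
  [0.02,-0.002,0.08,0,0,0],
  [0.02,-0.002,0.16,0,0,0],
  [0.02,-0.002,0.235,0,0,0],
  [0.02,-0.002,0.235,0,0,0],
  [0.02,-0.002,0.235,0,0,0],
])

```text
clock: 19.02
tcp_pos: [0.4992, 0.1372, 0.0829]
orientation: [2.15, 2.29, 0.0]
contact_force: [-0.9, -0.0, 0.5]
grip_width: 0.0383
gripper_force: 0.0
```

Call:
apply_moves([
  [0,0,0,0,0,0],
  [0,0,0,0,0,0],
  [0,0,0,0,0,0],
  [0,0,0,0,0,0],
], claw=0, newtons=60)

```text
clock: 19.52
tcp_pos: [0.4999, 0.1376, 0.0834]
orientation: [2.149, 2.29, 0.003]
contact_force: [1.9, -0.1, 5.0]
grip_width: 0.015
gripper_force: 61.0
```

```bash
python3 mv.py "(.4993,.1362,.083,4)"
```

```text
t 19.52 tcp [0.4999 0.1376 0.0834] psi 3.7 j [-0.97  0.53  0.75  2.09 -0.55  0.72  0.21] F [ 1.9 -0.1  5. ]
[-0.005, -0.003, 0.002, 0.001, -0.0, -0.004]
```

Call:
apply_moves([
  [0,0,-0.01,0,0,0],
  [0,0,-0.04,0,0,0],
  [0,0,-0.12,0,0,0],
  [0,0,-0.24,0,0,0],
  [0,0,-0.24,0,0,0],
], newtons=80)

```text
clock: 20.15
tcp_pos: [0.4987, 0.1375, 0.1437]
orientation: [-2.149, -2.29, -0.002]
contact_force: [-0.1, 0.7, -8.8]
grip_width: 0.0149
gripper_force: 79.6
```

```bash
python3 mv.py "(.5,.1376,.2,3)" "(.6747,.0682,.20,3)"
```

```text
t 20.15 tcp [0.4987 0.1375 0.1437] psi 3.6 j [-1.06  0.44  0.85  2.05 -0.45  0.84  0.12] F [-0.1  0.7 -8.8]
[0.0, 0.005, -0.225, 0.0, -0.001, 0.007]
[-0.321, 0.685, -0.225, 0.0, -0.001, 0.007]
```

Call:
apply_moves([
  [-0.03,0.1,-0.08,0,0,0],
  [-0.1,0.25,-0.08,0,0,0],
  [-0.18,0.42,-0.08,0,0,0],
  [-0.26,0.57,-0.08,0,0,0],
  [-0.321,0.685,-0.08,0,0,0.005],
])

```text
clock: 20.78
tcp_pos: [0.6745, 0.0673, 0.1598]
orientation: [-2.157, -2.279, 0.005]
contact_force: [0.3, 0.5, -7.8]
grip_width: 0.0148
gripper_force: 79.8
```

Call:
apply_moves([
  [0,0,0,0,0,0],
  [0,0,0,0,0,0],
])

```text
clock: 21.02
tcp_pos: [0.6728, 0.0686, 0.1603]
orientation: [-2.156, -2.28, 0.005]
contact_force: [-0.9, -0.7, -8.6]
grip_width: 0.0149
gripper_force: 80.1
```

```bash
python3 mv.py "(.6747,.0682,.13,3)"; python3 - <<'E'
from h import *
f=r.grab_frame("side"); save(f,'s5.png',(260,90,400,230),4)
g=r.grab_frame("top")
p=r.get_obs()["tcp_pos"]; 
for q in(f,g): print("exp foot",proj(q,p-[0,0,.077]),"exp shaft",proj(q,p+[0,0,.021]),"wheel",proj(q,p-[0,0,.031]), "seat",proj(q,[.6747,.0682,.006]))
for q in(f,g):
  for t in("foot_3","wheel_3","shaft_3","cradle_seat"):
    print(t,[np.round(d["point"],1).tolist() for d in r.landmark_of(q,t)])
E
```

```text
t 21.02 tcp [0.6728 0.0686 0.1603] psi 3.2 j [-0.7   0.67  0.78  1.65 -0.53  1.05  0.3 ] F [-0.9 -0.7 -8.6]
[-0.002, 0.008, 0.121, -0.003, -0.0, 0.002]
exp foot [320.53620711 176.397812  ] exp shaft [321.71010404 147.98867513] wheel [321.06817674 163.52377043] seat [320.27551651 196.77797684]
exp foot [248.96644995 172.10731659] exp shaft [247.3564736  162.66973938] wheel [248.23743928 167.83390317] seat [250.43144157 178.42613349]
foot_3 [[287.1, 263.2], [293.5, 156.2], [237.8, 167.4], [319.8, 179.0], [295.7, 323.7], [267.0, 222.6]]
wheel_3 [[288.9, 314.9], [323.0, 162.6], [291.3, 142.7], [286.8, 251.2], [236.7, 155.4], [272.4, 212.4], [269.5, 198.5]]
shaft_3 [[269.8, 198.5], [291.2, 132.5], [322.1, 149.4], [236.5, 141.1], [286.9, 253.3], [291.1, 301.1], [284.3, 237.6], [313.2, 168.2]]
cradle_seat [[305.8, 407.1], [322.1, 196.1]]
foot_3 [[309.2, 225.8], [269.1, 223.9], [356.6, 235.2], [304.7, 230.5], [249.9, 173.2]]
wheel_3 [[312.8, 220.8], [251.0, 170.1], [361.3, 233.5], [267.9, 222.2], [186.4, 178.9]]
shaft_3 [[366.3, 227.8], [185.3, 171.5], [249.7, 163.2], [316.8, 217.7], [270.4, 221.1]]
cradle_seat [[250.5, 179.2]]
```

View pics/s5.png

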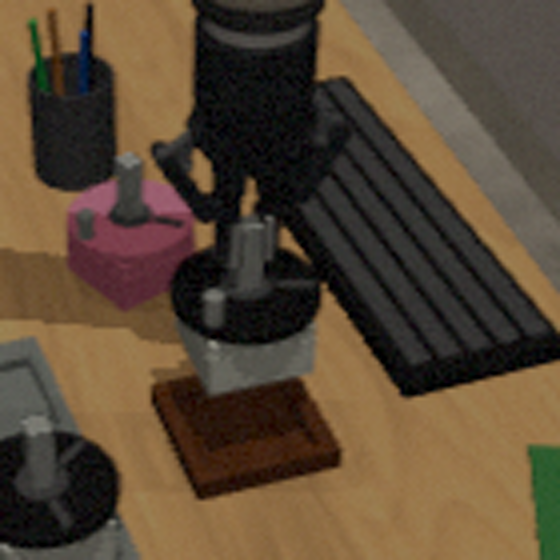

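The held unit hangs level over the cradle: the block is at crop (250,355) and the recess below it at (245,430). The landmarks agree with the model, so I'll lower it.

Call:
apply_moves([
  [0.001,0.006,0.08,-0.002,0,0.002],
  [0.001,0.006,0.16,-0.002,0,0.002],
  [0.001,0.006,0.22,-0.002,0,0.002],
  [0.001,0.006,0.235,-0.002,0,0.002],
  [0.001,0.006,0.235,-0.002,0,0.002],
])

```text
clock: 22.15
tcp_pos: [0.6765, 0.0683, 0.1038]
orientation: [2.161, 2.277, 0.003]
contact_force: [0.2, -0.2, -7.7]
grip_width: 0.0146
gripper_force: 80.0
```

```bash
python3 mv.py "(.675,.069,.0834,3)"; python3 - <<'E'
from h import *
f=r.grab_frame("side"); save(f,'s6.png',(270,120,380,220),5)
E
```

```text
t 22.15 tcp [0.6765 0.0683 0.1038] psi 3.0 j [-0.67  0.73  0.73  1.68 -0.58  0.95  0.33] F [ 0.2 -0.2 -7.7]
[0.003, -0.006, 0.082, 0.002, 0.0, 0.0]
```

View pics/s6.png

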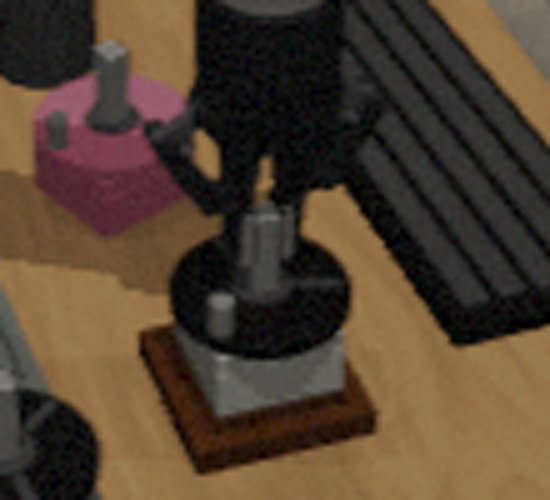

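The block, with its near corner at crop (218,415), sits just above the recess and square to it. I'll go down slowly and watch the force.

Call:
apply_moves([
  [0.001,-0.004,0.02,0,0,0],
  [0.001,-0.004,0.03,0,0,0],
  [0.001,-0.004,0.04,0,0,0],
  [0.001,-0.004,0.05,0,0,0],
  [0.001,-0.004,0.05,0,0,0],
])

```text
clock: 22.82
tcp_pos: [0.6753, 0.0688, 0.0913]
orientation: [2.161, 2.278, 0.003]
contact_force: [-0.5, -0.0, -9.0]
grip_width: 0.0146
gripper_force: 80.1
```

```bash
python3 mv.py "(.675,.069,.0834,3)"
```

```text
t 22.82 tcp [0.6753 0.0688 0.0913] psi 3.0 j [-0.67  0.75  0.72  1.69 -0.59  0.93  0.34] F [-0.5 -0.  -9. ]
[0.001, -0.001, 0.032, 0.002, -0.0, 0.0]
```

Call:
apply_moves([
  [0,0,0.01,0,0,0],
  [0,0,0.02,0,0,0],
  [0,0,0.028,0,0,0],
  [0,0,0.034,0,0,0],
  [0,0,0.034,0,0,0],
])

```text
clock: 23.45
tcp_pos: [0.6756, 0.0688, 0.0836]
orientation: [2.161, 2.278, 0.004]
contact_force: [-1.8, 0.2, -2.3]
grip_width: 0.0149
gripper_force: 81.0
```

Call:
apply_moves([
  [0,0,0.004,0,0,0],
  [0,0,0.004,0,0,0],
])

```text
clock: 23.7
tcp_pos: [0.6757, 0.0688, 0.0835]
orientation: [2.161, 2.278, 0.005]
contact_force: [-4.1, 1.1, 6.8]
grip_width: 0.0144
gripper_force: 82.2
```

Call:
apply_moves([
  [0,0,0,0,0,0],
  [0,0,0,0,0,0],
  [0,0,0,0,0,0],
  [0,0,0,0,0,0],
], claw=0.45)

```text
clock: 24.2
tcp_pos: [0.6756, 0.0687, 0.0821]
orientation: [2.161, 2.277, 0.004]
contact_force: [-0.0, 0.3, -0.2]
grip_width: 0.0386
gripper_force: 0.0
```

Call:
apply_moves([
  [0,0,-0.06,0,0,0],
  [0,0,-0.16,0,0,0],
  [0,0,-0.35,0,0,0],
  [0,0,-0.55,0,0,0],
  [0,0,-0.55,0,0,0],
])

```text
clock: 24.82
tcp_pos: [0.6778, 0.0679, 0.2253]
orientation: [2.158, 2.273, 0.014]
contact_force: [0.6, -0.5, -0.5]
grip_width: 0.0386
gripper_force: 0.0
```

```bash
python3 - <<'E'
from h import *
f=r.grab_frame("side"); save(f,'s7.png',(200,100,400,300),3); g=r.grab_frame("top")
for q in(f,g):
  print(proj(q,[.6753,.0685,.104]))
  for t,z in(("foot_3",.006),("wheel_3",.052),("shaft_3",.104)):
    print(t,[np.round(atz(q,d["point"],z)[:2],3).tolist() for d in r.landmark_of(q,t)])
E
```

```text
[321.54502727 171.01136394]
foot_3 [[0.68, 0.053], [0.466, 0.284], [0.509, 0.003], [0.518, -0.132], [0.496, -0.305], [0.651, 0.285]]
wheel_3 [[0.52, -0.139], [0.487, -0.304], [0.465, 0.266], [0.686, 0.078], [0.514, -0.005]]
shaft_3 [[0.508, 0.006], [0.466, 0.27], [0.516, -0.14], [0.65, 0.273], [0.67, 0.059], [0.488, -0.307]]
[248.92092192 169.71544218]
foot_3 [[0.523, -0.139], [0.669, 0.069], [0.494, -0.305], [0.671, 0.044], [0.503, 0.001]]
wheel_3 [[0.528, -0.153], [0.67, 0.061], [0.493, -0.297], [0.635, 0.272]]
shaft_3 [[0.496, -0.299], [0.523, -0.16], [0.502, -0.004], [0.642, 0.282], [0.502, -0.005], [0.674, 0.071]]
```

View pics/s7.png

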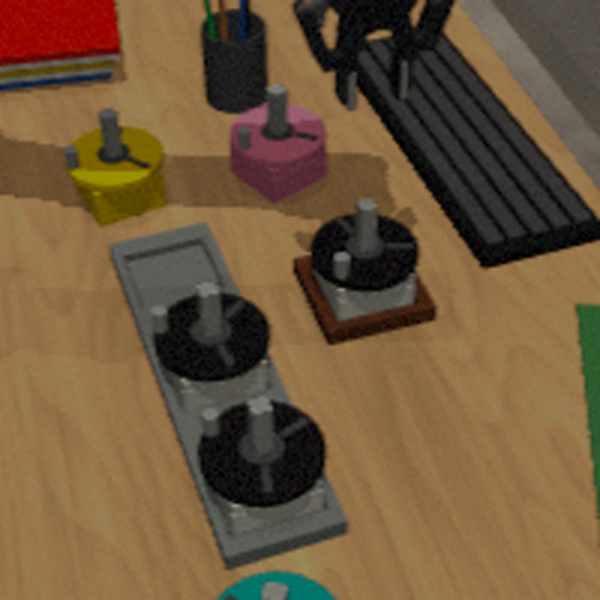

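The unit is down in the recess, upright and square, with its shaft at px (322,170). It bottomed out at the same tool height as in the rack, and units 1 and 2 are still in their places.

```bash
python3 -c "
from bench import r
print(r.hand_in())"
```

```text
the job is handed in; nothing more can be done
None
```

Unit 3 (the rack's +y place) is the one that binds: it is now seated in the rework cradle, units 1 and 2 turned freely and are still in the rack, and the job was handed in at about 25 s (no verdict came back).

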